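# Line up pencil barrels by length on the sorting board

### The job

Lay the four loose orange pencil barrels out on the dark sorting board in order of length, ready for fitting: the shortest on the mark next to the brass stop post, and so on to the longest on the mark farthest from it. Each barrel should lie flat on its own mark, centred on it and along it, and be let go. Do not knock over or shift the steel clutch housing that stands among the barrels.

Things in the scene. Friction and masses are not known exactly. Their poses are not given: they have to be found in the camera images.
- barrelA_center (a point): The shortest orange polycarbonate pencil barrel: a straight octagonal bar 65 mm long, 12 mm across its flats, 12 to 28 g, lying loose on its side on the table. All four barrels differ only in length (65, 85, 105, 125 mm) and are the same either way round. The point is its centre, 6 mm above what it lies on; its x axis runs along the barrel's length.
- barrelB_center (a point): The second shortest orange polycarbonate pencil barrel: a straight octagonal bar 85 mm long, 12 mm across its flats, 12 to 28 g, lying loose on its side on the table. All four barrels differ only in length (65, 85, 105, 125 mm) and are the same either way round. The point is its centre, 6 mm above what it lies on; its x axis runs along the barrel's length.
- barrelC_center (a point): The second longest orange polycarbonate pencil barrel: a straight octagonal bar 105 mm long, 12 mm across its flats, 12 to 28 g, lying loose on its side on the table. All four barrels differ only in length (65, 85, 105, 125 mm) and are the same either way round. The point is its centre, 6 mm above what it lies on; its x axis runs along the barrel's length.
- barrelD_center (a point): The longest orange polycarbonate pencil barrel: a straight octagonal bar 125 mm long, 12 mm across its flats, 12 to 28 g, lying loose on its side on the table. All four barrels differ only in length (65, 85, 105, 125 mm) and are the same either way round. The point is its centre, 6 mm above what it lies on; its x axis runs along the barrel's length.
- mark1: One of the four equal pale wooden marks in a row on the dark sorting board, an end one: a flat strip 90 x 18 mm, flush with the board's top and no obstacle. Marks are numbered along the row (1, 2, 3, 4), 60 mm apart centre to centre, and parallel. The board is fixed, 150 x 320 x 8 mm thick, so its top is 8 mm above the table. The origin is the mark's centre at the board's top; x runs along the mark's length, y across it, along the row (from mark4 towards mark1).
- mark2: One of the four equal pale wooden marks in a row on the dark sorting board, next to mark1: a flat strip 90 x 18 mm, flush with the board's top and no obstacle. Marks are numbered along the row (1, 2, 3, 4), 60 mm apart centre to centre, and parallel. The board is fixed, 150 x 320 x 8 mm thick, so its top is 8 mm above the table. The origin is the mark's centre at the board's top; x runs along the mark's length, y across it, along the row (from mark4 towards mark1).
- mark3: One of the four equal pale wooden marks in a row on the dark sorting board, next to mark4: a flat strip 90 x 18 mm, flush with the board's top and no obstacle. Marks are numbered along the row (1, 2, 3, 4), 60 mm apart centre to centre, and parallel. The board is fixed, 150 x 320 x 8 mm thick, so its top is 8 mm above the table. The origin is the mark's centre at the board's top; x runs along the mark's length, y across it, along the row (from mark4 towards mark1).
- mark4: One of the four equal pale wooden marks in a row on the dark sorting board, the other end one: a flat strip 90 x 18 mm, flush with the board's top and no obstacle. Marks are numbered along the row (1, 2, 3, 4), 60 mm apart centre to centre, and parallel. The board is fixed, 150 x 320 x 8 mm thick, so its top is 8 mm above the table. The origin is the mark's centre at the board's top; x runs along the mark's length, y across it, along the row (from mark4 towards mark1).
- stop: Brass stop post fixed upright on the board at one end of the row, 20 mm across its head and 20 mm high, 53 mm beyond the centre of the nearest mark; which end (beside mark1 or mark4) varies. The other end has only a flat wooden strip, 4 mm high, in the same place. The origin is the centre of the post's foot, at the board's top.
- clutch_center (a point): Knurled steel clutch housing standing loose on end on the table among the barrels: a cylinder 14 mm in diameter, 40 mm high, 35 g, easily knocked over. A bystander. The point is its centre, 20 mm above the table; z is its axis, upward.
Not all that is in view belongs to the job. Leave any green, pink or purple look-alike of the part that bears barrelB_center alone.

How it is judged:
At the end, for the whole second after the job is handed in: From the mark beside the brass stop post on, the barrels lie shortest to longest, one per mark: centre within 13 mm of the mark's centre horizontally, within 15 degrees of its direction (either way round), flat on the board (centre less than 10 mm above its top), at rest (((horizontal distance between stop and mark1 below 0.12 m and horizontal distance between barrelA_center and mark1 below 0.013 m and angle between the x axis of barrelA_center and the x axis of mark1, either way round below 0.26 rad and z of barrelA_center in the frame of mark1 below 0.01 m and linear speed of each of barrelA, barrelB, barrelC, barrelD below 0.02 m/s and horizontal distance between barrelB_center and mark2 below 0.013 m and angle between the x axis of barrelB_center and the x axis of mark2, either way round below 0.26 rad and z of barrelB_center in the frame of mark2 below 0.01 m and horizontal distance between barrelC_center and mark3 below 0.013 m and angle between the x axis of barrelC_center and the x axis of mark3, either way round below 0.26 rad and z of barrelC_center in the frame of mark3 below 0.01 m and horizontal distance between barrelD_center and mark4 below 0.013 m and angle between the x axis of barrelD_center and the x axis of mark4, either way round below 0.26 rad and z of barrelD_center in the frame of mark4 below 0.01 m) or (horizontal distance between stop and mark4 below 0.12 m and horizontal distance between barrelA_center and mark4 below 0.013 m and angle between the x axis of barrelA_center and the x axis of mark4, either way round below 0.26 rad and z of barrelA_center in the frame of mark4 below 0.01 m and linear speed of each of barrelA, barrelB, barrelC, barrelD below 0.02 m/s and horizontal distance between barrelB_center and mark3 below 0.013 m and angle between the x axis of barrelB_center and the x axis of mark3, either way round below 0.26 rad and z of barrelB_center in the frame of mark3 below 0.01 m and horizontal distance between barrelC_center and mark2 below 0.013 m and angle between the x axis of barrelC_center and the x axis of mark2, either way round below 0.26 rad and z of barrelC_center in the frame of mark2 below 0.01 m and horizontal distance between barrelD_center and mark1 below 0.013 m and angle between the x axis of barrelD_center and the x axis of mark1, either way round below 0.26 rad and z of barrelD_center in the frame of mark1 below 0.01 m))); the robot touches nothing.
It fails at once if the steel clutch housing is knocked over or shifted by more than 15 mm (angle between clutch_center's own z axis and vertical above 0.5 rad or distance of clutch_center from where it was at the start of the episode above 0.015 m).
It also fails if it takes over 109 s, if anything falls off the work surface, if the arm or the gripper's body presses on something with over 40 N, if the wrist force passes 120 N, or if a joint passes its speed limit or range.

### The arm

A 6-joint arm with a two-finger parallel gripper is mounted at the origin on the work surface. World frame = base frame: x ahead of the robot, y to its left, z up, the work surface at z = 0. Lengths are in m, angles in rad, forces in N, time in s.
With the tool pointing down it reaches from about 0.4 to 0.825 m from the base axis. Payload 7 kg.
Tool frame: the origin (TCP) lies on the centre line of the jaws, within the pads' length; the fingertips stand arm.tip_reach ahead of it and the grasp point (between the pads) lies 5 mm behind it (arm.tip_reach is the distance from the TCP to the fingertips, in m); z points along the fingers, y is the line along which they close (so a half turn about z gives the same grasp; the last joint's range is limited). The gripper opens to 88 mm and grips with 3 to 60 N. Pads are 19 mm wide; open, the fingers measure 130 mm over their backs; the gripper's body (78 mm by 193 mm) begins 47 mm behind the grasp point.
Start: joints at [1.535, 0.359, 0.012, 0, -1.224, -0.288], TCP at [0.215, 0.64, 0.241] pointing down, gripper open.
Joint ranges: [-3.07, 3.07], [-1.43, 2.12], [-1.02, 1.25], [-3.03, 1.67], [-3.05, -0], [-3.03, 3.03]. Speed limits (rad/s): [2.39, 2.39, 3.01, 3.14, 3.14, 3.14].

### API

Orientations are given as [roll, pitch, yaw] about the fixed x, y, z axes, in that order (R = Rz(yaw) Ry(pitch) Rx(roll)).
In Python, from station import status, optics, order, arm gives the robot as it stands. The module is installed in compiled form; this text tells all that it offers.
- The arm moves only by the shell command python3 -m jog 'ROWS' [FORCE]. ROWS is JSON, a list of rows, each a list of 3 entries, a list of its own where there are three numbers: the gripper command: -1 is shut, 1 is fully open, values between are in proportion, then the shift along the tool's x, y, z in mm, then the turn about the tool's z in rad. A call has 1 to 20 rows; each row is the pose to reach, as a shift and turn from the pose commanded when the call began, along the tool's axes at that moment; what a row does not reach only later rows make up. A row lasts 1/8 s, in which the tool goes at most 62.5 mm and 10.7 degrees, less where a joint would pass 70% of its speed; a pose out of reach is approached as far as the arm can. A call with a gripper value outside its range is refused whole. The fingers move at their own pace and stop on an object; FORCE is the grip in N (left out, the last holds). Time passes only in rows, so rows that repeat a pose let the fingers close. It gives the time, the measured TCP pose, the force, the opening and the grip force at its end, in the units of the state.
- status.get_state(): the state, without advancing time (a new reading comes with each control period).
- optics.grab_frame(name): name is "side" or "top"; returns a dict with "color" (420x560x3 uint8, red, green, blue), "mtx" (3x3 intrinsics, pixels), "k1" (the pictures are not rectified: a ray, as slopes to the right and down, at radius r is drawn at 1 + k1 r^2 times it, then the intrinsics apply), "cam_to_world" (4x4, takes a point from camera to world coordinates). Camera axes: x right, y down, z forward; pixel columns grow to the right and rows downward; lengths in m; the calibration is good to about 2 mm. A picture is of the moment at which its call begins. There is no depth.
- order.job_done(): hands the job in; it is judged then, once.
The state is a dict: "t": time; "q": joint angles; "qd": joint speeds; "joint_efforts": joint torques, N m; "eef_pos": TCP position; "ee_rot": TCP orientation; "force": force on the tool from outside, world axes, zero at the start; "moment": the same for the moment, N m; "width": finger opening in m; "gripper_force": force on a finger pad.
Only numpy, scipy, OpenCV 4.12 (cv2) and the standard library are available. Lean on these libraries where they do the work, as an engineer would, in place of code of your own. Each camera call takes 0.05 s, during which the arm holds its last target. There are 200 camera calls.

## Working session

There is one attempt and no reset: what is moved stays moved. The work goes in short steps, Python scripts to look and compute and a shell command to move; the robot and the scene stay as the last step left them, time stands still between calls to the robot, and variables do not carry over. Pictures are saved under pics/ and viewed, at most 14 in all, crops included, and the job is handed in when it is done.

```bash
mkdir -p pics
python3 - <<'E'
from station import status, optics, arm
import cv2
print(status.get_state(), arm.tip_reach)
for n in("top","side"):
    f=optics.grab_frame(n);cv2.imwrite(f"pics/{n}0.png",f["color"][:,:,::-1]);print(n,f["mtx"],f["k1"],f["cam_to_world"])
E
```

```text
{'t': 0.0, 'q': array([ 1.53509250e+00,  3.59399443e-01,  1.10145101e-02, -3.43053717e-04,
       -1.22408369e+00, -2.88091373e-01]), 'qd': array([-0.00068607,  0.00174625, -0.00024108,  0.00100448, -0.00310442,
        0.00041332]), 'joint_efforts': array([-3.04603818e-04, -5.82714272e+01,  2.93052453e+01,  6.99722573e+00,
        6.85457155e-03, -1.72159080e-04]), 'eef_pos': array([0.21464542, 0.63945363, 0.23959652]), 'ee_rot': array([ 3.13989765e+00, -1.65985931e-04, -3.23911897e-01]), 'force': array([-0.21811089,  0.48245784, -0.44859458]), 'moment': array([-0.02868229, -0.025813  , -0.01052055]), 'gripper_force': 0.0, 'width': 0.08749658721505214} 0.014
top [[500.85550957   0.         285.18235704]
 [  0.         500.85550957 208.76634435]
 [  0.           0.           1.        ]] -0.13082508175573168 [[-0.01609563 -0.98618402  0.1648697   0.32893774]
 [-0.99971561  0.01297103 -0.02001117  0.01377207]
 [ 0.01759616 -0.16514491 -0.98611233  1.299463  ]
 [ 0.          0.          0.          1.        ]]
side [[388.89450811   0.         281.49286873]
 [  0.         388.89450811 213.00345282]
 [  0.           0.           1.        ]] -0.02905160986102525 [[ 0.67505728 -0.55582567  0.48513452  0.1327831 ]
 [-0.73760404 -0.52222004  0.42804967 -0.37378529]
 [ 0.01542597 -0.64679522 -0.76250769  0.68814141]
 [ 0.          0.          0.          1.        ]]
```

View pics/top0.png

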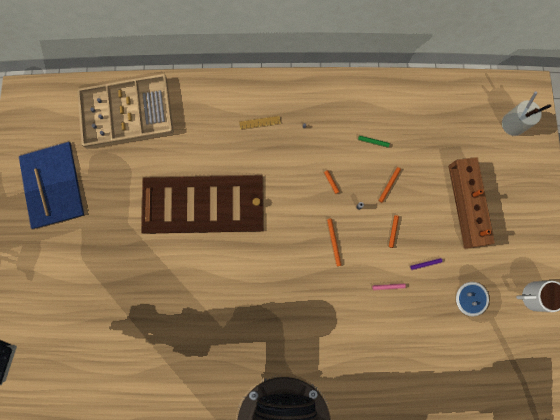

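View pics/side0.png

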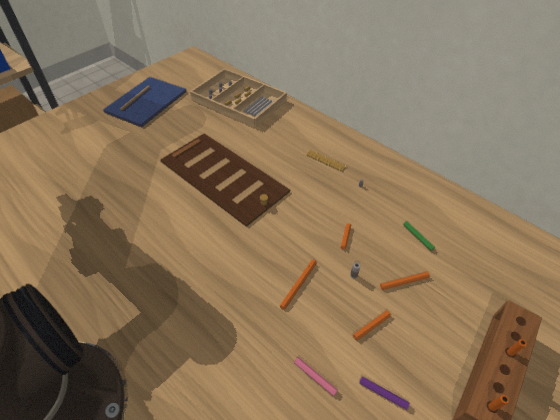

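The top picture shows these orange things:
- **Loose barrels:** (331,181), (390,185), (395,231) and (335,242).
- **Not part of the job:** the orange pieces in the rack at (478,193) and (486,233) are not loose. The green (375,141), pink (390,287) and purple (427,264) pieces are look-alikes.
- **Clutch and stop:** the clutch housing is at (360,206). The brass stop is at (256,202), by the rightmost mark at (236,203).

Next I'll measure and check one enlarged crop.

```bash
cat > h.py <<'E'
import numpy as np, cv2
from station import status, optics
from scipy.spatial.transform import Rotation as R
def world(f,px,z):
    px=np.asarray(px,float).reshape(-1,1,2)
    n=cv2.undistortPoints(px,f["mtx"],np.array([f["k1"],0,0,0.]))[:,0]
    T=f["cam_to_world"];d=np.c_[n,np.ones(len(n))]@T[:3,:3].T;o=T[:3,3]
    return (o+d*((z-o[2])/d[:,2])[:,None])[:,:2]
def rects(f,mask,z,amin=60):
    out=[]
    for c in cv2.findContours(mask.astype(np.uint8)*255,cv2.RETR_EXTERNAL,cv2.CHAIN_APPROX_NONE)[0]:
        if cv2.contourArea(c)<amin: continue
        w=world(f,c,z)*1000
        (cx,cy),_,_=r=cv2.minAreaRect(w.astype(np.float32))
        b=cv2.boxPoints(r);e=[b[1]-b[0],b[2]-b[1]];e.sort(key=np.linalg.norm)
        out.append((c.reshape(-1,2).mean(0).round(),np.round([cx,cy],1),np.round([np.linalg.norm(e[1]),np.linalg.norm(e[0])],1),round(float(np.arctan2(e[1][1],e[1][0])%np.pi),3)))
    return out
def orange(f):
    h=cv2.cvtColor(f["color"],cv2.COLOR_RGB2HSV);return (h[...,0]<12)&(h[...,1]>190)&(h[...,2]>110)
def pale(f,roi):
    g=cv2.cvtColor(f["color"],cv2.COLOR_RGB2GRAY)>110
    m=np.zeros(g.shape,bool);x0,y0,x1,y1=roi;m[y0:y1,x0:x1]=1;return g&m
def go(x,y,z,ax):
    "tool-axis shift (mm) and turn so that tool x lies along ax, at TCP x,y,z mm"
    s=status.get_state();p=s["eef_pos"]*1000;M=R.from_euler("xyz",s["ee_rot"])
    d=M.inv().apply(np.array([x,y,z])-p);t=s["ee_rot"][2]-ax;t=(t+np.pi/2)%np.pi-np.pi/2
    print("shift",d.round(1),"turn",round(t,3),"or",round(t-np.sign(t)*np.pi,3),"q",s["q"].round(2))
E
python3 - <<'E'
from h import *
for n in("top","side"):
    f=optics.grab_frame(n);print(n)
    for r in rects(f,orange(f),.007,30):print("orange",*r)
    if n=="top":
        F=f
        for r in rects(f,pale(f,(155,182,246,225)),.008,60):print("mark",*r)
        for p in ([256,202],):print("stop",world(f,p,.028)*1000)
        print("clutch",world(f,[360,206],.04)*1000)
    else: print("clutch side",world(f,[355,264],.04)*1000,"stop",world(f,[264,199],.028)*1000)
cv2.imwrite("pics/crop.png",cv2.resize(F["color"][150:275,135:415,::-1],None,fx=2.8,fy=2.8,interpolation=cv2.INTER_CUBIC))
E
```

```text
top
orange [334. 242.] [ 456.4 -137.5] [122.9  10.7] 0.168
orange [393. 231.] [ 481.5 -295.3] [84.  11.5] 2.904
orange [331. 182.] [ 616.4 -135.7] [63.5 11.3] 0.457
orange [389. 184.] [ 607.6 -291.2] [105.6  10.8] 2.589
mark [190. 204.] [561. 237.] [85.7 15.8] 0.015
mark [168. 204.] [561.8 296.6] [85.9 13.3] 0.024
mark [236. 203.] [562.1 116.1] [85.3 15.8] 0.0
mark [213. 203.] [562.9 176.5] [85.5 15.8] 0.008
stop [[560.19456303  62.94336144]]
clutch [[ 544.18192605 -203.95808436]]
side
clutch side [[ 547.15385761 -205.07572707]] stop [[556.38093788  54.50014553]]
```

View pics/crop.png

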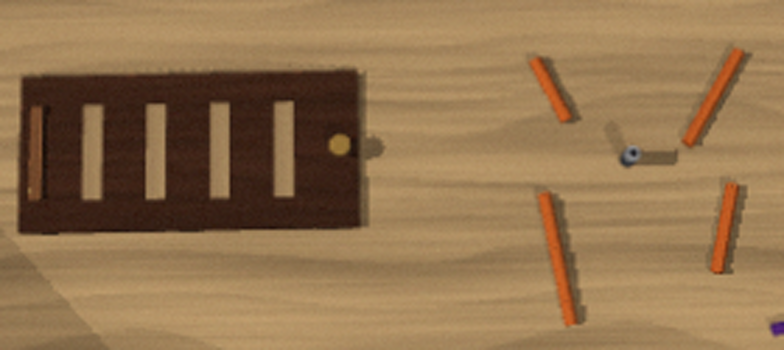

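The crop confirms it. Four loose barrels measure 63.5, 84, 105.6 and 123 mm, so A = (331,182), B = (393,231), C = (389,184) and D = (334,242). The stop sits beside the right-hand mark. Starting with A.

```bash
python3 -c "
from h import *
go(616.4,-135.7,90,.457)"
```

```text
shift [627.5 607.1 150.7] turn -0.781 or 2.361 q [ 1.54  0.36  0.01 -0.   -1.22 -0.29]
```

```bash
python3 -m jog '[[-0.1,[627.5,607,120],-0.781],[-0.1,[627.5,607,120],-0.781],[-0.1,[627.5,607,120],-0.781],[-0.1,[627.5,607,120],-0.781],[-0.1,[627.5,607,120],-0.781],[-0.1,[627.5,607,120],-0.781],[-0.1,[627.5,607,120],-0.781],[-0.1,[627.5,607,120],-0.781],[-0.1,[627.5,607,120],-0.781],[-0.1,[627.5,607,120],-0.781],[-0.1,[627.5,607,120],-0.781],[-0.1,[627.5,607,120],-0.781],[-0.1,[627.5,607,120],-0.781],[-0.1,[627.5,607,120],-0.781],[-0.1,[627.5,607,120],-0.781],[-0.1,[627.5,607,120],-0.781],[-0.1,[627.5,607,150],-0.781],[-0.1,[627.5,607,150],-0.781],[-0.1,[627.5,607,150],-0.781]]' 15; python3 -c "
from h import *
go(616.4,-135.7,17,.457)"
```

```text
t: 2.58
eef_pos: [0.6169, -0.1342, 0.0918]
ee_rot: [3.141, -0.001, 0.459]
force: [-0.5, -0.0, 0.5]
width: 0.0395
gripper_force: 0.0
shift [-1.2  1.1 74.8] turn 0.002 or -3.14 q [ 0.09  0.41 -0.27  0.   -0.88  1.93]
```

```bash
python3 -m jog '[[-0.1,[-1,1,40],0],[-0.1,[-1,1,60],0],[-0.1,[-1,1,74],0],[-0.1,[-1,1,74],0],[-0.1,[-1,1,74],0],[-1,[-1,1,74],0],[-1,[-1,1,74],0],[-1,[-1,1,74],0],[-1,[-1,1,74],0],[-1,[-1,1,74],0],[-1,[-1,1,40],0],[-1,[-1,1,0],0],[-1,[-1,1,0],0]]' 15; python3 -c "
from h import *
go(562,116.2,90,.008)"
```

```text
t: 4.2
eef_pos: [0.6183, -0.1366, 0.094]
ee_rot: [3.139, -0.005, 0.458]
force: [0.4, -0.2, -0.7]
width: 0.0119
gripper_force: 15.0
shift [  61.2 -251.7    3.7] turn 0.45 or -2.692 q [ 0.09  0.41 -0.27  0.   -0.88  1.94]
```

```bash
python3 -m jog '[[-1,[61,-252,3],0.45],[-1,[61,-252,3],0.45],[-1,[61,-252,3],0.45],[-1,[61,-252,3],0.45],[-1,[61,-252,3],0.45],[-1,[61,-252,3],0.45],[-1,[61,-252,3],0.45],[-1,[61,-252,3],0.45]]'; python3 -c "
from h import *
go(562,116.2,26.5,.008)"
```

```text
t: 5.2
eef_pos: [0.5597, 0.1153, 0.0873]
ee_rot: [3.141, 0.0, 0.006]
force: [-1.2, 0.4, -1.0]
width: 0.0114
gripper_force: 15.0
shift [ 2.4 -0.9 60.8] turn -0.002 or 3.139 q [ 0.55  0.34 -0.41 -0.   -0.82  1.03]
```

```bash
python3 -m jog '[[-1,[2,-1,30],0],[-1,[2,-1,50],0],[-1,[2,-1,58],0],[-1,[2,-1,61],0],[-1,[2,-1,61],0],[-1,[2,-1,61],0],[-0.4,[2,-1,61],0],[-0.4,[2,-1,61],0],[-0.4,[2,-1,61],0],[-0.4,[2,-1,50],0],[-0.4,[2,-1,10],0],[-0.4,[2,-1,0],0]]'; python3 -c "
from h import *
go(481.5,-295.3,90,-.237)"
```

```text
t: 6.7
eef_pos: [0.5631, 0.1182, 0.0908]
ee_rot: [-3.14, -0.004, 0.008]
force: [0.0, 0.4, -0.2]
width: 0.0264
gripper_force: 0.0
shift [-8.490e+01  4.129e+02 -3.000e-01] turn 0.245 or -2.897 q [ 0.55  0.34 -0.4   0.   -0.83  1.03]
```

```bash
python3 -m jog '[[-0.1,[-85,413,-10],0.245],[-0.1,[-85,413,-10],0.245],[-0.1,[-85,413,-10],0.245],[-0.1,[-85,413,-10],0.245],[-0.1,[-85,413,-10],0.245],[-0.1,[-85,413,-10],0.245],[-0.1,[-85,413,-10],0.245],[-0.1,[-85,413,-10],0.245],[-0.1,[-85,413,-10],0.245],[-0.1,[-85,413,-10],0.245],[-0.1,[-85,413,-10],0.245]]'
python3 - <<'E'
from h import *
f=optics.grab_frame("top");go(481.5,-295.3,17,-.237)
for r in rects(f,orange(f),.007,30):print("orange",*r)
E
```

```text
t: 8.07
eef_pos: [0.48, -0.2951, 0.0977]
ee_rot: [-3.142, -0.0, -0.236]
force: [-0.2, -0.3, -0.0]
width: 0.0397
gripper_force: 0.0
shift [ 1.6 -0.3 80.7] turn 0.001 or -3.141 q [-0.2   0.31 -0.42 -0.   -0.84  1.54]
orange [234. 203.] [563.5 121.5] [61.3 10.5] 0.001
```

```bash
python3 -m jog '[[-0.1,[1,0,40],0],[-0.1,[1,0,65],0],[-0.1,[1,0,80],0],[-0.1,[1,0,80],0],[-0.1,[1,0,80],0],[-1,[1,0,80],0],[-1,[1,0,80],0],[-1,[1,0,80],0],[-1,[1,0,80],0],[-1,[1,0,80],0],[-1,[1,0,40],0],[-1,[1,0,0],0],[-1,[1,0,0],0]]'; python3 -c "
from h import *
go(561,173.5,95,.008)"
```

```text
t: 9.75
eef_pos: [0.4826, -0.297, 0.1007]
ee_rot: [3.141, -0.006, -0.237]
force: [-0.1, -0.5, -0.9]
width: 0.0116
gripper_force: 14.9
shift [ -34.4 -475.7    5.4] turn -0.245 or 2.896 q [-0.21  0.31 -0.41  0.   -0.84  1.54]
```

```bash
python3 -m jog '[[-1,[-34,-476,3],-0.245],[-1,[-34,-476,3],-0.245],[-1,[-34,-476,3],-0.245],[-1,[-34,-476,3],-0.245],[-1,[-34,-476,3],-0.245],[-1,[-34,-476,3],-0.245],[-1,[-34,-476,3],-0.245],[-1,[-34,-476,3],-0.245],[-1,[-34,-476,3],-0.245],[-1,[-34,-476,3],-0.245],[-1,[-34,-476,3],-0.245],[-1,[-34,-476,3],-0.245],[-1,[-34,-476,3],-0.245]]'; python3 -c "
from h import *
go(561,173.5,26,.008)"
```

```text
t: 11.38
eef_pos: [0.5597, 0.1737, 0.0947]
ee_rot: [-3.141, -0.0, 0.006]
force: [0.8, -0.3, -0.1]
width: 0.0116
gripper_force: 14.9
shift [ 1.3  0.2 68.7] turn -0.002 or 3.14 q [ 0.63  0.35 -0.37 -0.   -0.85  0.94]
```

```bash
python3 -m jog '[[-1,[1,0,30],0],[-1,[1,0,50],0],[-1,[1,0,64],0],[-1,[1,0,68],0],[-1,[1,0,68],0],[-1,[1,0,68],0],[-0.4,[1,0,68],0],[-0.4,[1,0,68],0],[-0.4,[1,0,68],0],[-0.4,[1,0,55],0],[-0.4,[1,0,10],0],[-0.4,[1,0,0],0]]'; python3 -c "
from h import *
go(607.6,-291.2,95,-.552)"
```

```text
t: 12.88
eef_pos: [0.5624, 0.1753, 0.0984]
ee_rot: [-3.139, -0.005, 0.008]
force: [0.6, -0.3, 0.6]
width: 0.0262
gripper_force: 0.0
shift [ 41.5 466.8   2.4] turn 0.56 or -2.582 q [ 0.63  0.35 -0.37  0.   -0.85  0.94]
```

```bash
python3 -m jog '[[-0.1,[41,467,0],0.56],[-0.1,[41,467,0],0.56],[-0.1,[41,467,0],0.56],[-0.1,[41,467,0],0.56],[-0.1,[41,467,0],0.56],[-0.1,[41,467,0],0.56],[-0.1,[41,467,0],0.56],[-0.1,[41,467,0],0.56],[-0.1,[41,467,0],0.56],[-0.1,[41,467,0],0.56],[-0.1,[41,467,0],0.56],[-0.1,[41,467,0],0.56]]'
python3 - <<'E'
from h import *
f=optics.grab_frame("top");go(607.6,-291.2,17,-.552)
for r in rects(f,orange(f),.015,30):print("orange",*r)
for r in rects(f,pale(f,(155,182,246,225)),.008,60):print("mark",*r)
E
```

```text
t: 14.38
eef_pos: [0.6052, -0.2914, 0.0949]
ee_rot: [-3.141, -0.0, -0.551]
force: [-0.0, 0.4, 0.0]
width: 0.0395
gripper_force: 0.0
shift [ 1.8 -1.5 77.9] turn 0.001 or -3.141 q [-0.16  0.47 -0.17 -0.   -0.93  1.18]
mark [214. 204.] [561.6 176.5] [88.2 15.9] 0.008
mark [190. 204.] [562.4 237.1] [88.4 15.9] 0.016
mark [168. 204.] [563.  296.6] [88.2 18.6] 0.023
mark [236. 203.] [562.1 116.1] [90.6 15.8] 0.0
```

Run:
```python
from h import *
f=optics.grab_frame("top");cv2.imwrite("pics/t2.png",f["color"][:,:,::-1])
```

```text
(no output)
```

View pics/t2.png

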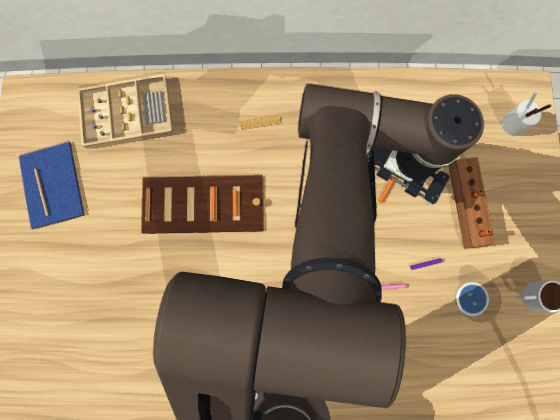

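The top picture shows A on the mark at (236,203), B on (213,203), and the gripper above C near (388,190). It's now brighter, so the orange mask needs loosening. Grasping C.

```bash
sed -i 's/return (h\[...,0\]<12).*/return (h[...,0]<14)\&(h[...,1]>150)\&(h[...,2]>110)/' h.py
python3 - <<'E'
from h import *
f=optics.grab_frame("top")
for r in rects(f,orange(f),.015,30):print("orange",*r)
E
python3 -m jog '[[-0.1,[1,-1,40],0],[-0.1,[1,-1,65],0],[-0.1,[1,-1,77],0],[-0.1,[1,-1,77],0],[-0.1,[1,-1,77],0],[-1,[1,-1,77],0],[-1,[1,-1,77],0],[-1,[1,-1,77],0],[-1,[1,-1,77],0],[-1,[1,-1,77],0],[-1,[1,-1,40],0],[-1,[1,-1,0],0],[-1,[1,-1,0],0]]'; python3 -c "
from h import *
go(561,235.5,95,.008)"
```

```text
orange [234. 202.] [562.2 119.5] [66.3 13.1] 0.002
orange [147. 205.] [560.  349.4] [88.1 10.7] 0.031
orange [213. 202.] [563.  175.6] [87.7 10.5] 0.009
orange [386. 190.] [ 589.2 -279.1] [68.7 13.1] 2.597
orange [474. 210.] [ 531.5 -511.8] [188.9  84.2] 0.129
orange [464. 170.] [ 642.4 -498.5] [59.  19.7] 3.059
t: 16.15
eef_pos: [0.6086, -0.2927, 0.0984]
ee_rot: [-3.14, -0.006, -0.552]
force: [-0.2, 0.1, -0.9]
width: 0.0119
gripper_force: 15.0
shift [-317.6 -424.7    2.2] turn -0.56 or 2.581 q [-0.16  0.47 -0.16  0.   -0.93  1.18]
```

```bash
python3 -m jog '[[-1,[-317,-425,0],-0.56],[-1,[-317,-425,0],-0.56],[-1,[-317,-425,0],-0.56],[-1,[-317,-425,0],-0.56],[-1,[-317,-425,0],-0.56],[-1,[-317,-425,0],-0.56],[-1,[-317,-425,0],-0.56],[-1,[-317,-425,0],-0.56],[-1,[-317,-425,0],-0.56],[-1,[-317,-425,0],-0.56],[-1,[-317,-425,0],-0.56],[-1,[-317,-425,0],-0.56],[-1,[-317,-425,0],-0.56],[-1,[-317,-425,0],-0.56]]'; python3 -c "
from h import *
go(561,235,26,.012)"
```

```text
t: 17.9
eef_pos: [0.5599, 0.2355, 0.0947]
ee_rot: [-3.141, -0.0, 0.006]
force: [1.0, -0.9, 0.2]
width: 0.0114
gripper_force: 15.0
shift [ 1.1  0.5 68.7] turn -0.006 or 3.136 q [ 0.72  0.38 -0.32 -0.   -0.87  0.86]
```

```bash
python3 -m jog '[[-1,[1,0,30],0],[-1,[1,0,50],0],[-1,[1,0,64],0],[-1,[1,0,68],0],[-1,[1,0,68],0],[-1,[1,0,68],0],[-0.4,[1,0,68],0],[-0.4,[1,0,68],0],[-0.4,[1,0,68],0],[-0.4,[1,0,55],0],[-0.4,[1,0,10],0],[-0.4,[1,0,0],0]]'; python3 -c "
from h import *
go(456.4,-137.5,95,.168)"
```

```text
t: 19.4
eef_pos: [0.5625, 0.2373, 0.0985]
ee_rot: [-3.139, -0.005, 0.008]
force: [0.4, -0.8, 0.2]
width: 0.0264
gripper_force: 0.0
shift [-109.   373.9    1.9] turn -0.16 or 2.981 q [ 0.72  0.38 -0.32  0.   -0.87  0.86]
```

```bash
python3 -m jog '[[-0.1,[-109,374,0],-0.16],[-0.1,[-109,374,0],-0.16],[-0.1,[-109,374,0],-0.16],[-0.1,[-109,374,0],-0.16],[-0.1,[-109,374,0],-0.16],[-0.1,[-109,374,0],-0.16],[-0.1,[-109,374,0],-0.16],[-0.1,[-109,374,0],-0.16],[-0.1,[-109,374,0],-0.16],[-0.1,[-109,374,0],-0.16],[-0.1,[-109,374,0],-0.16],[-0.1,[-109,374,0],-0.16]]'
python3 - <<'E'
from h import *
f=optics.grab_frame("top");go(456.4,-137.5,17,.168)
for r in rects(f,orange(f),.015,30):print("orange",*r)
E
```

```text
t: 20.9
eef_pos: [0.4545, -0.1382, 0.0945]
ee_rot: [-3.142, 0.0, 0.168]
force: [0.4, -0.0, 1.0]
width: 0.0398
gripper_force: 0.0
shift [ 2.  -0.5 77.5] turn -0.0 or 3.141 q [ 0.12  0.19 -0.61 -0.   -0.77  1.62]
orange [337. 259.] [ 410.8 -144.4] [32.2 12.6] 0.19
orange [235. 197.] [575.3 119.5] [39.9 13.1] 0.001
orange [147. 205.] [559.9 349.3] [82.6 10.6] 0.029
orange [213. 197.] [577.5 175.7] [58.6 10.5] 0.009
orange [189. 203.] [562.6 238.5] [106.2  10.6] 0.017
orange [468. 186.] [ 600.3 -504.5] [148.5  81.8] 0.125
```

C is good (562.6, 238.5). Grasping D.

```bash
python3 -m jog '[[-0.1,[1,0,40],0],[-0.1,[1,0,65],0],[-0.1,[1,0,77],0],[-0.1,[1,0,77],0],[-0.1,[1,0,77],0],[-1,[1,0,77],0],[-1,[1,0,77],0],[-1,[1,0,77],0],[-1,[1,0,77],0],[-1,[1,0,77],0],[-1,[1,0,40],0],[-1,[1,0,0],0],[-1,[1,0,0],0]]'; python3 -c "
from h import *
go(561,295.5,95,.016)"
```

```text
t: 22.58
eef_pos: [0.4574, -0.1385, 0.0973]
ee_rot: [3.141, -0.006, 0.168]
force: [0.6, -0.1, -0.3]
width: 0.0119
gripper_force: 14.9
shift [ 174.5 -410.6    3. ] turn 0.152 or -2.99 q [ 0.12  0.18 -0.61  0.   -0.78  1.62]
```

```bash
python3 -m jog '[[-1,[174.5,-411,0],0.152],[-1,[174.5,-411,0],0.152],[-1,[174.5,-411,0],0.152],[-1,[174.5,-411,0],0.152],[-1,[174.5,-411,0],0.152],[-1,[174.5,-411,0],0.152],[-1,[174.5,-411,0],0.152],[-1,[174.5,-411,0],0.152],[-1,[174.5,-411,0],0.152],[-1,[174.5,-411,0],0.152],[-1,[174.5,-411,0],0.152],[-1,[174.5,-411,0],0.152],[-1,[174.5,-411,0],0.152]]'; python3 -c "
from h import *
go(561,295,26,.016)"
```

```text
t: 24.2
eef_pos: [0.5591, 0.2953, 0.0948]
ee_rot: [-3.141, -0.0, 0.015]
force: [0.9, 0.2, -0.5]
width: 0.0117
gripper_force: 14.9
shift [ 1.8  0.4 68.8] turn -0.001 or 3.14 q [ 0.79  0.41 -0.27 -0.   -0.89  0.79]
```

```bash
python3 -m jog '[[-1,[1,0,30],0],[-1,[1,0,50],0],[-1,[1,0,64],0],[-1,[1,0,68],0],[-1,[1,0,68],0],[-1,[1,0,68],0],[-0.4,[1,0,68],0],[-0.4,[1,0,68],0],[-0.4,[1,0,68],0],[-0.4,[1,0,55],0],[-0.4,[1,0,10],0],[-0.4,[1,0,-40],0],[-0.4,[-250,-250,-80],0],[-0.4,[-250,-250,-80],0],[-0.4,[-250,-250,-80],0],[-0.4,[-250,-250,-80],0],[-0.4,[-250,-250,-80],0],[-0.4,[-250,-250,-80],0],[-0.4,[-250,-250,-80],0],[-0.4,[-250,-250,-80],0]]'
python3 - <<'E'
from h import *
f=optics.grab_frame("top")
for r in rects(f,orange(f),.015,30):print("orange",*r)
cv2.imwrite("pics/t3.png",f["color"][:,:,::-1])
s=optics.grab_frame("side")
print("clutch side",world(s,[355,264],.04)*1000)
cv2.imwrite("pics/s3.png",s["color"][:,:,::-1])
E
```

```text
t: 26.7
eef_pos: [0.3052, 0.5418, 0.1751]
ee_rot: [-3.141, -0.0, 0.016]
force: [-0.5, -0.4, 0.8]
width: 0.0264
gripper_force: 0.0
orange [235. 202.] [562.1 118.2] [66.3 10.5] 0.001
orange [147. 204.] [560.  349.3] [82.7 10.6] 0.029
orange [212. 203.] [561.7 176.9] [84.9  7.9] 0.009
orange [189. 203.] [562.6 238.5] [106.1  10.6] 0.017
orange [166. 204.] [562.2 299.1] [125.   10.6] 0.024
orange [474. 210.] [ 558.1 -519.3] [235.3  60.2] 0.133
orange [476. 178.] [ 625.7 -531. ] [102.6  29.9] 0.013
clutch side [[ 547.15385761 -205.07572707]]
```

View pics/t3.png

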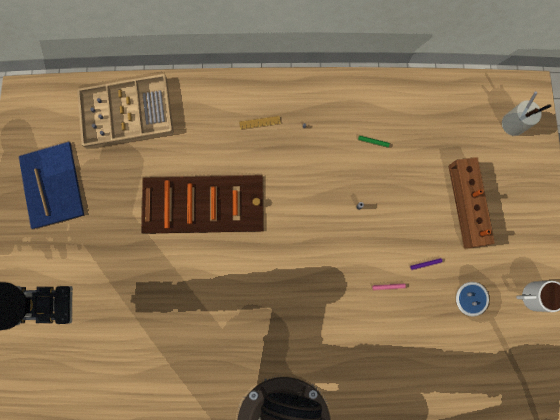

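View pics/s3.png

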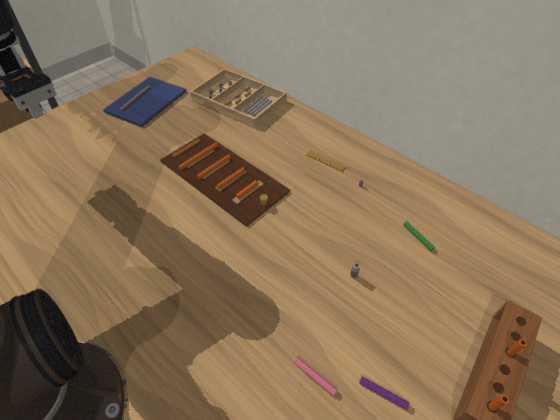

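All four barrels lie on their marks within about 3 mm, shortest at (235,202) by the stop through (212,203) and (189,203) to longest at (166,204). The clutch still stands at (360,206), and the arm is clear.

```bash
python3 -c "
from station import order
print(order.job_done())"
```

```text
the job is handed in; nothing more can be done
None
```

I handed the job in at about 27 s: all four barrels lie on their marks, shortest by the brass stop to longest at the far end, each within about 3 mm of centre by the last picture, and the clutch housing still stands where it was; the hand-in gave no verdict.

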